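# Switch on the shelf lamp

## Robot

A 6-joint arm with a two-finger parallel gripper is mounted at the origin on the work surface. World frame = base frame: x ahead of the robot, y to its left, z up, the work surface at z = 0. Lengths are in mm, angles in rad, forces in N, time in s.
With the tool pointing down it reaches from about 300 to 775 mm from the base axis. Payload 14.6 kg.
Tool frame: the origin (TCP) lies at the very end of the fingers, on their centre line; the grasp point (between the pads) lies 19 mm behind it; z points along the fingers, y is the line along which they close (so a half turn about z gives the same grasp; the last joint's range is limited). The gripper opens to 94 mm and grips with 3 to 60 N. Pads are 16 mm wide; open, the fingers measure 119 mm over their backs; the gripper's body (75 mm by 177 mm) begins 78 mm behind the grasp point.
Start: joints at [1.179, 0.3, 1.521, -0, 1.321, -0.067], TCP at [175.513, 521.234, 205.446] pointing down, gripper open.
Joint ranges: [-3.03, 3.03], [-0.79, 2.21], [0.23, 2.52], [-1.04, 4.18], [0, 3.07], [-2.55, 2.55]. Speed limits (rad/s): [2.22, 2.22, 2.57, 3.14, 3.14, 3.14].

## Interface

Orientations are given as [roll, pitch, yaw] about the fixed x, y, z axes, in that order (R = Rz(yaw) Ry(pitch) Rx(roll)).
In Python, from cell import manip, optics gives the robot as it stands.
- The arm moves only by the shell command python3 -m crank 'ROWS' [FORCE]. ROWS is JSON, a list of rows, each a list of 7 numbers: the opening in per cent of the stroke, from 0 (shut) to 100 (fully open), then the shift along the tool's x, y, z in mm, then the turn, a rotation vector about the tool's x, y, z in rad. A call has 1 to 10 rows; each row is the pose to reach, as a shift and turn from the pose commanded when the call began, along the tool's axes at that moment; what a row does not reach only later rows make up. A row lasts 1/10 s, in which the tool goes at most 50 mm and 8.59 degrees, less where a joint would pass 70% of its speed; a pose out of reach is approached as far as the arm can. A call with a gripper value outside its range is refused whole. The fingers move at their own pace and stop on an object; FORCE is the grip in N (left out, the last holds). Time passes only in rows, so rows that repeat a pose let the fingers close. It gives the time, the measured TCP pose, the force, the opening and the grip force at its end, in the units of the state.
- manip.read_state(): the state, without advancing time (a new reading comes with each control period).
- optics.camera(name): name is "side" or "top"; returns (picture, depth): 480x640x3 uint8, red, green, blue; 480x640 float32, mm along the optical axis (not along the pixel's ray), 0 where there is no reading.
- optics.calibration(name): a dict with "camera_matrix" (3x3 intrinsics, pixels), "k1" (the pictures are not rectified: a ray, as slopes to the right and down, at radius r is drawn at 1 + k1 r^2 times it, then the intrinsics apply), "R" (3x3) and "t" (3): a world point X has camera coordinates R X + t. Camera axes: x right, y down, z forward; pixel columns grow to the right and rows downward; lengths in mm; the calibration is good to about 2 mm. A picture is of the moment at which its call begins. calibration takes no time and is no camera call.
- manip.sign_off(): hands the job in; it is judged then, once.
The state is a dict: "clock": time; "joints": joint angles; "qd": joint speeds; "effort": joint torques, N m; "eef_pos": TCP position; "eef_rot": TCP orientation; "wrist_force": force on the tool from outside, world axes, zero at the start; "moment": the same for the moment, N m; "finger_gap": finger opening in mm; "finger_force": force on a finger pad.
Only numpy, scipy, OpenCV 4.12 (cv2) and the standard library are available. Lean on these libraries where they do the work, as an engineer would, in place of code of your own. Each camera call takes 0.05 s, during which the arm holds its last target. There are 200 camera calls.

## Task

Switch on the bar lamp that is clipped to the front edge of the counter shelf (the appliance with the wide white clamp, without a fan on top): push the flap switch tucked behind its front lip fully up, from below. Leave the switch of the little fan beside it alone.

Things in the scene. Friction and masses are not known exactly. Their poses are not given: they have to be found in the camera images.
- lamp: fixed white lamp on the front edge of a wooden shelf (board 18 thick, underside 240 above counter). Origin: mid width, on that edge, at underside level; x level, in under the shelf, y left along the edge, z up. mm: clamp 160 wide, x -6..40, top z 22; its front lip x -6..0 hangs to z -12; housing 200 wide, x 32..92, to z -37 (hinge -50). Jars on shelf from x 100; counter below clear above 90.
- lamp_switch (a joint): the lamp's switch: grey flap at mid width, 46 mm wide, 45 long, 5 thick, hinged at its far end (lamp frame x 53, z -46 mm), free edge towards the robot. rad: 0 = off, free edge hangs 0.17 rad below level; 0.34 = on, 0.17 above level (end stop). About 2 N up at the free edge moves it; friction holds it where it is left. Starts at 0 to 0.05.
- lamp_edge (a point): middle of the lower front edge of the lamp's flap; it moves with the flap. Off: x 9, z -54 mm in the lamp's frame, so 15 mm behind the lip's front face and 42 mm below the lip's lower edge. On: x 9, z -38 mm, 15 mm higher. Fingertips that reach only a few mm past it can slip off in front; 10 to 15 mm past is safe.
- fan_switch (a joint): an identical flap under the small clip-on fan (clamp only 70 mm wide, a 90 mm round fan standing on it), on the same shelf edge, 220 mm or more to the left or right of the lamp, middle to middle. 0 = off, as it starts (0 to 0.05 rad); 0.34 = on. Leave it off.

How it is judged (in metres and radians):
At the end, for the whole second after the job is handed in: the lamp's switch flap is up (angle above 0.25 of 0.34 rad) and stays there, and the fan's flap is still down (below 0.12 rad) (value of joint lamp_switch above 0.25 rad and value of joint fan_switch below 0.12 rad); the robot touches nothing.
It fails at once if the fan's switch is pushed up (above 0.12 rad) (value of joint fan_switch above 0.12 rad).
It also fails if it takes over 29 s, if anything falls off the work surface, if the arm or the gripper's body presses on something with over 40 N, if the wrist force passes 120 N, or if a joint passes its speed limit or range.

## Working session

There is one attempt and no reset: what is moved stays moved. The work goes in short steps, Python scripts to look and compute and a shell command to move; the robot and the scene stay as the last step left them, time stands still between calls to the robot, and variables do not carry over. Pictures are saved under pics/ and viewed, at most 10 in all, crops included, and the job is handed in when it is done.

```bash
mkdir -p pics; ls; python3 - <<'E'
from cell import manip, optics
import cv2, numpy as np
for n in ("side","top"):
    p,d=optics.camera(n); cv2.imwrite(f"pics/{n}0.png",p[:,:,::-1]); np.save(f"pics/{n}0.npy",d)
    c=optics.calibration(n); print(n,{k:np.round(v,3).tolist() for k,v in c.items()}, (-np.array(c["R"]).T@c["t"]).round())
print(manip.read_state())
E
```

```text
pics
side {'camera_matrix': [[478.876, 0.0, 316.267], [0.0, 478.876, 236.046], [0.0, 0.0, 1.0]], 'k1': -0.073, 'R': [[-0.845, -0.535, 0.023], [-0.364, 0.543, -0.757], [0.392, -0.648, -0.653]], 't': [504.679, 395.046, 583.913]} [341. 434. 669.]
top {'camera_matrix': [[582.805, 0.0, 321.82], [0.0, 582.805, 243.059], [0.0, 0.0, 1.0]], 'k1': -0.007, 'R': [[-0.009, -1.0, 0.015], [-0.996, 0.007, -0.093], [0.093, -0.016, -0.996]], 't': [2.096, 633.476, 978.334]} [ 540.   13. 1033.]
{'clock': 0.1, 'joints': array([ 1.17942781e+00,  3.00392188e-01,  1.52150433e+00,  8.21492518e-06,
        1.32073921e+00, -6.66257000e-02]), 'qd': array([-0.00023587, -0.0001891 , -0.0012335 , -0.00097637, -0.00163859,
       -0.00098672]), 'effort': array([ 1.70054354e-03, -5.32651484e+01, -3.53275466e+01,  7.10224779e-02,
        2.36251310e-02, -5.87416298e-05]), 'eef_pos': array([175.40813553, 521.02588895, 204.96209302]), 'eef_rot': array([-3.14055242e+00, -7.73841995e-05,  2.81684776e+00]), 'wrist_force': array([-0.1657339 , -0.04307573, -0.14510883]), 'moment': array([-0.0521105 , -0.06261623, -0.0096759 ]), 'finger_force': 0.0, 'finger_gap': 94.06652553074358}
```

View pics/side0.png

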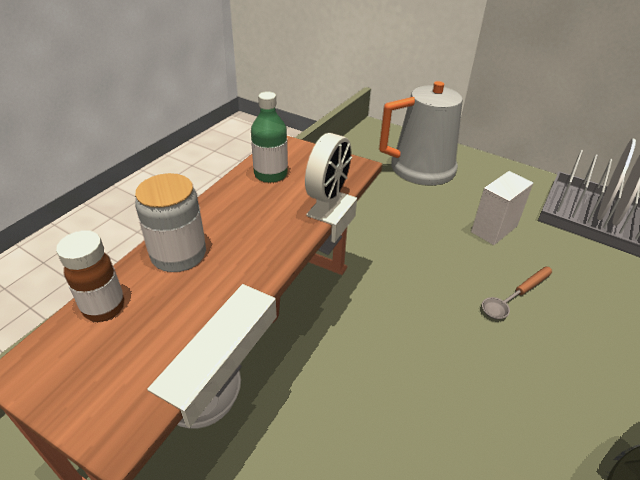

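View pics/top0.png

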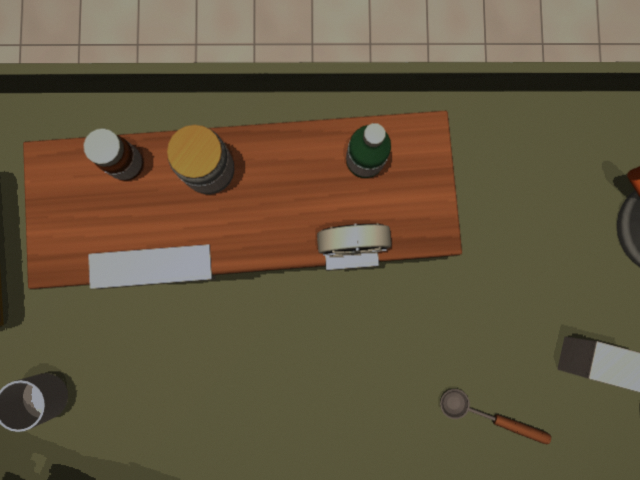

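The side view shows the lamp's wide clamp, with corners near (245,287), (275,297), (182,416) and (150,388). The fan's clamp is at (330,213). In the top view the lamp clamp spans (90..211, 247..287), and the fan is at (353,250), to the right (−y).

```bash
cat > h.py <<'E'
from cell import manip, optics
import cv2, numpy as np
def toplane(n,px,z):
    c=optics.calibration(n); R=np.array(c["R"]);t=np.array(c["t"])
    u=cv2.undistortPoints(np.float64(px).reshape(-1,1,2),np.array(c["camera_matrix"]),np.array([c["k1"],0,0,0.])).reshape(-1,2)
    o=-R.T@t; d=np.c_[u,np.ones(len(u))]@R
    return o+d*((z-o[2])/d[:,2])[:,None]
def rect(n,p,box,z):
    h=cv2.cvtColor(p,cv2.COLOR_RGB2HSV); m=((h[...,1]<50)&(h[...,2]>120)).astype(np.uint8)
    k=np.zeros_like(m);x0,x1,y0,y1=box;k[y0:y1,x0:x1]=1;m&=k
    c=max(cv2.findContours(m,0,1)[0],key=cv2.contourArea).reshape(-1,2)
    return m,c
E
python3 - <<'E'
from h import *
p=cv2.imread("pics/top0.png")[:,:,::-1].copy(); d=np.load("pics/top0.npy")
m,c=rect("top",p,(70,230,235,300),262)
w=toplane("top",c,262)
r=cv2.minAreaRect(np.float32(w[:,:2])); print("top",r,cv2.boxPoints(r).round(1).tolist(), np.median(d[250:280,100:200]))
m,c=rect("top",p,(310,400,250,275),262); w=toplane("top",c,262); print("fan",w.min(0),w.max(0))
s=cv2.imread("pics/side0.png")[:,:,::-1].copy(); ds=np.load("pics/side0.npy")
print("side",toplane("side",[[245,287],[275,297],[182,416],[150,388]],262).round(1).tolist())
# depth points of side to world; report z of clamp top
def world(n,d,u,v):
    a=toplane(n,[[u,v]],0)[0]; cc=optics.calibration(n); R=np.array(cc["R"]);t=np.array(cc["t"]); o=-R.T@t
    q=a-o; return (o+q*d[v,u]/(R@q)[2]).round(1).tolist()
for q in [(215,350),(205,405),(230,390)]: print(q,world("side",ds,*q))
for q in [(150,265),(20,405),(45,400),(40,460),(120,215),(70,478),(2,250)]: print(q,world("top",d,*q))
e=s[320:480,100:300]; cv2.imwrite("pics/crop.png",cv2.resize(e[:,:,::-1],None,fx=3.5,fy=3.5))
E
```

```text
top ((582.9237060546875, 228.63070678710938), (45.969207763671875, 159.16073608398438), 4.165835380554199) [[554.2000122070312, 306.29998779296875], [565.7999877929688, 147.60000610351562], [611.5999755859375, 150.89999389648438], [600.0999755859375, 309.70001220703125]] 768.605
fan [577.1531761  -72.37236069 262.        ] [598.06898506  -3.249154   262.        ]
side [[605.6, 152.2, 262.0], [567.7, 145.5, 262.0], [552.8, 310.3, 262.0], [598.5, 306.2, 262.0]]
(215, 350) [576.6, 237.7, 261.2]
(205, 405) [558.0, 279.5, 231.6]
(230, 390) [647.7, 165.5, 21.6]
(150, 265) [584.2, 227.3, 263.5]
(20, 405) [361.9, 512.8, 14.7]
(45, 400) [381.9, 438.2, 87.0]
(40, 460) [266.2, 483.2, -1.6]
(120, 215) [651.8, 270.3, 257.1]
(70, 478) [236.4, 430.1, 0.7]
(2, 250) [628.1, 562.6, -1.3]
```

View pics/crop.png

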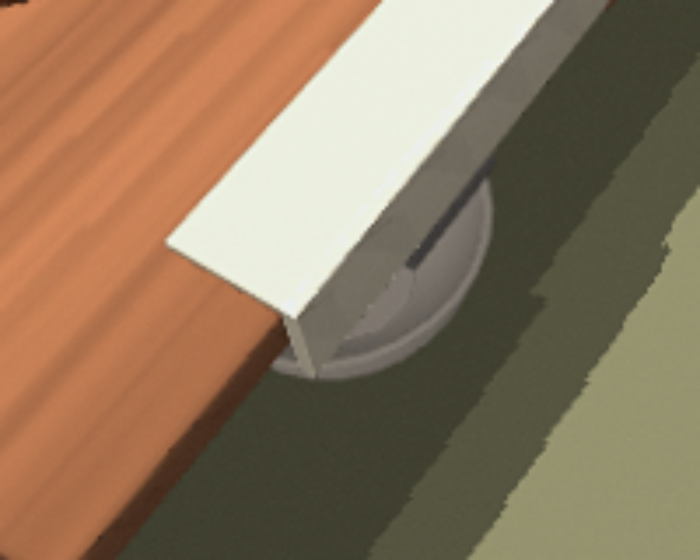

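The clamp measures 46 x 159 mm, against 46 x 160 given, and the two views agree within about 1 mm. So the lamp's origin is about (566, 227.5, 240) with yaw 4.2°. The crop shows a bowl on the counter below the lamp and the flap's dark edge behind the lip. Next I'll compute the moves.

```bash
cat > g.py <<'E'
import sys,json,numpy as np
from scipy.spatial.transform import Rotation as Ro
from cell import manip
def log():
    s=manip.read_state(); open("log.txt","a").write(json.dumps([s["joints"].tolist(),s["eef_pos"].tolist()])+"\n"); return s
O=np.array([566,227.5,240.]);psi=np.radians(4.17);L=Ro.from_euler('z',psi)
def goal(x,y,z,down):   # lamp-frame TCP, tool pitched down degrees
    s=log(); R=Ro.from_euler('xyz',s["eef_rot"]); th=np.radians(down)
    zt=np.array([np.cos(th),0,-np.sin(th)]); yt=np.array([0,1.,0])
    T=L*Ro.from_matrix(np.c_[np.cross(yt,zt),yt,zt]); P=O+L.apply([x,y,z])
    print("clock",s["clock"],"F",s["wrist_force"].round(1),"q",s["joints"].round(2),"lamp pos",L.inv().apply(s["eef_pos"]-O).round(1),"world",P.round(1))
    print("shift",R.inv().apply(P-s["eef_pos"]).round(1),"turn",(R.inv()*T).as_rotvec().round(3))
if __name__=="__main__": goal(*map(float,sys.argv[1:5]))
E
python3 g.py -120 0 -10 70
```

```text
clock 0.1 F [-0.2 -0.  -0.1] q [ 1.18  0.3   1.52  0.    1.32 -0.07] lamp pos [-368.2  321.2  -35. ] world [446.3 218.8 230. ]
shift [-353.2 -200.   -24.9] turn [-0.07  -0.345 -0.393]
```

```bash
python3 -m crank '[[0,-35,-20,-3,-0.007,-0.035,-0.04],[0,-70,-40,-5,-0.014,-0.07,-0.08],[0,-105,-60,-8,-0.021,-0.105,-0.12],[0,-140,-80,-10,-0.028,-0.14,-0.16],[0,-175,-100,-12,-0.035,-0.17,-0.2],[0,-210,-120,-15,-0.042,-0.21,-0.24],[0,-245,-140,-18,-0.05,-0.24,-0.28],[0,-280,-160,-20,-0.056,-0.28,-0.31],[0,-315,-180,-22,-0.063,-0.31,-0.35],[0,-353,-200,-25,-0.07,-0.345,-0.393]]' 20; python3 g.py -120 0 -10 55
```

```text
clock: 1.1
eef_pos: [446.9, 217.7, 230.5]
eef_rot: [-3.141, 0.351, -3.067]
wrist_force: [0.1, 0.7, 0.2]
finger_gap: 17.2
finger_force: 0.0
clock 1.1 F [0.1 0.7 0.2] q [ 0.45 -0.02  1.87 -0.15  0.97 -1.13] lamp pos [-119.5   -1.1   -9.5] world [446.3 218.8 230. ]
shift [0.6 1.1 0.3] turn [ 0.001 -0.26   0.002]
```

```bash
python3 -m crank '[[0,0,0,0,0,-0.13,0],[0,0,0,0,0,-0.26,0],[0,0,0,0,0,-0.26,0]]'; python3 g.py -40 0 -66 45
```

```text
clock: 1.4
eef_pos: [444.6, 218.4, 228.9]
eef_rot: [-3.141, 0.61, -3.068]
wrist_force: [1.1, -0.6, 0.3]
finger_gap: 0.3
finger_force: 0.0
clock 1.4 F [ 1.1 -0.6  0.3] q [ 0.52 -0.12  2.04 -0.39  0.7  -0.89] lamp pos [-121.7   -0.3  -11.1] world [526.1 224.6 174. ]
shift [-35.6   0.3  91.8] turn [-0.    -0.176  0.   ]
```

```bash
python3 -m crank '[[0,-10,0,20,0,-0.06,0],[0,-20,0,45,0,-0.12,0],[0,-30,0,75,0,-0.176,0],[0,-36,0,92,0,-0.176,0],[0,-36,0,92,0,-0.176,0]]'; python3 g.py -40 0 -77 35
```

```text
clock: 1.9
eef_pos: [529.3, 224.4, 174.0]
eef_rot: [-3.139, 0.782, -3.07]
wrist_force: [-1.5, -0.4, -0.8]
finger_gap: 0.8
finger_force: 0.0
clock 1.9 F [-1.5 -0.4 -0.8] q [ 0.47  0.1   2.04 -0.84  0.37 -0.48] lamp pos [-36.9  -0.4 -66. ] world [526.1 224.6 163. ]
shift [10.   0.5  5.6] turn [-0.003 -0.178 -0.   ]
```

```bash
python3 g.py -15 0 -81 46; python3 -m crank '[[0,-3,0,9,0,0,0],[0,-6,0,18,0,0,0],[0,-6,0,24,0,0,0],[0,-5,0,25,0,0,0],[0,-5,0,25,0,0,0]]'; python3 g.py 17 0 -81 46
```

```text
clock 1.9 F [-1.5 -0.4 -0.8] q [ 0.47  0.1   2.04 -0.84  0.37 -0.48] lamp pos [-36.9  -0.4 -66. ] world [551.  226.4 159. ]
shift [-5.   0.5 26. ] turn [-0.003  0.014 -0.001]
clock: 2.4
eef_pos: [549.2, 226.5, 161.3]
eef_rot: [3.141, 0.785, -3.07]
wrist_force: [-0.2, 0.8, 0.8]
finger_gap: 0.6
finger_force: 0.0
clock 2.4 F [-0.2  0.8  0.8] q [ 0.45  0.16  2.01 -0.89  0.34 -0.44] lamp pos [-16.8   0.2 -78.7] world [583.  228.7 159. ]
shift [-22.3  -0.2  25.6] turn [-0.     0.017 -0.001]
```

```bash
python3 -m crank '[[0,-3,0,6,0,0,0],[0,-9,0,12,0,0,0],[0,-16,0,19,0,0,0],[0,-22,0,25,0,0,0],[0,-22,0,25,0,0,0],[0,-22,0,25,0,0,0]]'; python3 g.py 17 0 -55 45; python3 - <<'E'
from h import *
p,d=optics.camera("side"); e=p[250:450,120:380]; cv2.imwrite("pics/s1.png",cv2.resize(e[:,:,::-1],None,fx=3,fy=3))
E
```

```text
clock: 3.0
eef_pos: [582.6, 228.8, 159.1]
eef_rot: [3.141, 0.785, -3.07]
wrist_force: [0.4, 0.2, 0.4]
finger_gap: 0.8
finger_force: 0.0
clock 3.0 F [0.4 0.2 0.4] q [ 0.42  0.23  1.93 -0.84  0.33 -0.51] lamp pos [ 16.6   0.1 -80.9] world [583.  228.7 185. ]
shift [-18.6  -0.1 -18. ] turn [-0.    -0.    -0.001]
```

View pics/s1.png

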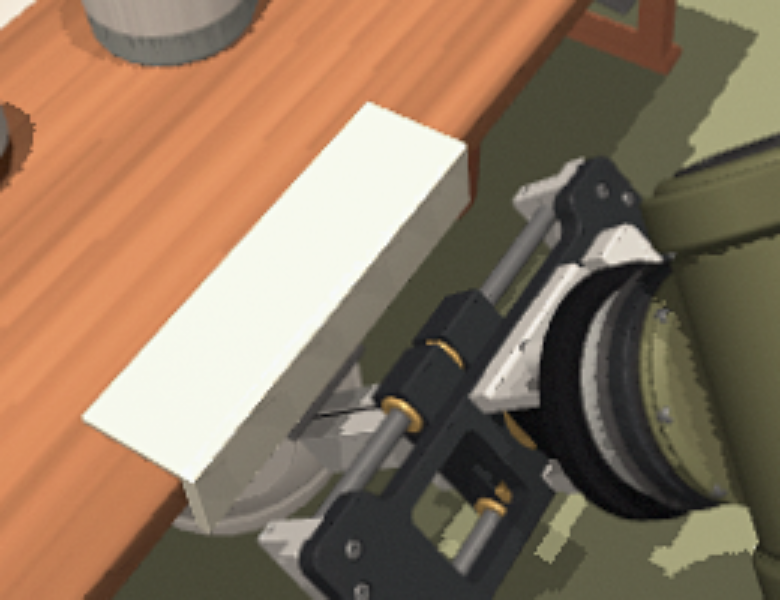

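The picture shows the shut fingers going under the lip at mid width, near crop (330,415), with the gripper's body clear of the clamp. I'll raise in steps and watch the force.

```bash
python3 -m crank '[[0,-3,0,-3,0,0,0],[0,-6,0,-6,0,0,0],[0,-9,0,-9,0,0,0],[0,-11,0,-11,0,0,0],[0,-13,0,-13,0,0,0],[0,-13,0,-13,0,0,0]]'; python3 g.py 17 0 -55 45
```

```text
clock: 3.65
eef_pos: [582.5, 229.0, 178.2]
eef_rot: [3.141, 0.786, -3.07]
wrist_force: [-2.5, -0.2, -0.2]
finger_gap: 0.4
finger_force: 0.7
clock 3.65 F [-2.5 -0.2 -0.2] q [ 0.42  0.2   1.92 -0.75  0.36 -0.6 ] lamp pos [ 16.6   0.3 -61.8] world [583.  228.7 185. ]
shift [-5.1 -0.3 -4.5] turn [ 0.     0.001 -0.001]
```

```bash
python3 -m crank '[[0,-1,0,-1,0,0,0],[0,-2,0,-2,0,0,0],[0,-3,0,-3,0,0,0],[0,-4,0,-4,0,0,0],[0,-4,0,-4,0,0,0]]'; python3 g.py 17 0 -55 45
```

```text
clock: 4.15
eef_pos: [582.2, 228.7, 182.8]
eef_rot: [3.141, 0.784, -3.07]
wrist_force: [-1.6, 0.5, -6.0]
finger_gap: 0.4
finger_force: 2.7
clock 4.15 F [-1.6  0.5 -6. ] q [ 0.42  0.19  1.91 -0.73  0.37 -0.63] lamp pos [ 16.2   0.1 -57.2] world [583.  228.7 185. ]
shift [-2.1 -0.1 -1. ] turn [-0.    -0.001 -0.001]
```

```bash
python3 -m crank '[[0,-1,0,-1,0,0,0],[0,-1.5,0,-1.5,0,0,0],[0,-1.5,0,-1.5,0,0,0]]'; python3 g.py 17 0 -82 45
```

```text
clock: 4.45
eef_pos: [581.7, 228.5, 184.0]
eef_rot: [-3.141, 0.783, -3.069]
wrist_force: [-2.9, 0.9, -15.7]
finger_gap: -0.1
finger_force: 6.7
clock 4.45 F [ -2.9   0.9 -15.7] q [ 0.42  0.19  1.91 -0.72  0.37 -0.64] lamp pos [ 15.7  -0.1 -56. ] world [583.  228.7 158. ]
shift [17.4  0.1 19.3] turn [-0.001 -0.003 -0.   ]
```

The force now rises steeply at the height expected for "on", so the flap is at its end stop. Now I'll lower, back out and look.

```bash
python3 -m crank '[[0,4,0,4,0,0,0],[0,8,0,8,0,0,0],[0,12,0,12,0,0,0],[0,16,0,16,0,0,0],[0,18,0,18,0,0,0],[0,23,0,13,0,0,0],[0,30,0,6,0,0,0],[0,38,0,-2,0,0,0],[0,46,0,-10,0,0,0],[0,54,0,-18,0,0,0]]'; python3 g.py -150 0 -85 50
```

```text
clock: 5.45
eef_pos: [530.6, 225.2, 160.3]
eef_rot: [3.141, 0.786, -3.07]
wrist_force: [0.4, 0.3, -1.0]
finger_gap: 0.6
finger_force: 0.0
clock 5.45 F [ 0.4  0.3 -1. ] q [ 0.46  0.13  2.05 -0.92  0.34 -0.39] lamp pos [-35.4   0.3 -79.7] world [416.4 216.6 155. ]
shift [ 84.7  -0.3 -77.3] turn [ 0.     0.088 -0.001]
```

```bash
python3 -m crank '[[0,0,0,-15,0,0.03,0],[0,0,0,-35,0,0.08,0],[0,0,0,-60,0,0.14,0],[0,0,0,-90,0,0.2,0],[0,0,0,-120,0,0.25,0],[0,0,0,-140,0,0.25,0],[0,0,0,-140,0,0.25,0],[0,0,0,-140,0,0.25,0]]'; python3 - <<'E'
from h import *
a=cv2.imread("pics/side0.png"); p,d=optics.camera("side"); b=p[:,:,::-1]
f=lambda i:cv2.resize(i[320:430,170:280],None,fx=3.6,fy=3.6,interpolation=cv2.INTER_CUBIC)
cv2.imwrite("pics/s2.png",np.hstack([f(a),f(b)])); s=manip.read_state(); print(s["qd"].round(3),s["joints"].round(2),s["wrist_force"])
E
```

```text
clock: 6.25
eef_pos: [432.8, 218.1, 258.6]
eef_rot: [3.141, 0.536, -3.069]
wrist_force: [-0.2, -0.7, 0.2]
finger_gap: 0.3
finger_force: 0.0
[-0.004  0.018 -0.003  0.004  0.005 -0.002] [ 0.51 -0.15  1.97 -0.29  0.85 -0.99] [ 0.04527023 -0.43454935  0.19195701]
```

View pics/s2.png

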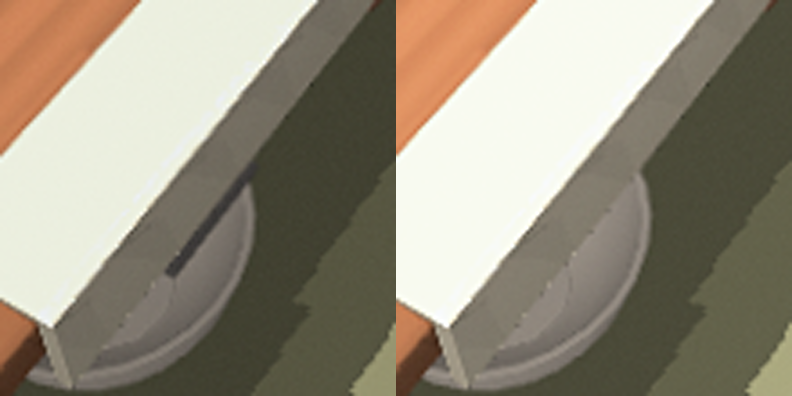

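The flap's dark edge was visible before, at crop (210,225), and is now hidden behind the lip, so the flap is up. The arm is clear of everything and at rest.

```bash
python3 -c "
from cell import manip
print(manip.sign_off())"
```

```text
the job is handed in; nothing more can be done
None
```

The lamp's flap switch was pushed up to its end stop and the job is handed in; the after picture shows the flap gone up behind the lip, and the arm never went near the fan's switch (about 265 mm away).

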